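# Push the shelf divider along its rail until it clicks into the stop clip

### The arm

A 6-joint arm with a two-finger parallel gripper is mounted at the origin on the work surface. World frame = base frame: x ahead of the robot, y to its left, z up, the work surface at z = 0. Lengths are in m, angles in rad, forces in N, time in s.
With the tool pointing down it reaches from about 0.325 to 0.75 m from the base axis. Payload 7.6 kg.
Tool frame: the origin (TCP) lies at the very end of the fingers, on their centre line; the grasp point (between the pads) lies 19 mm behind it (manip.grip_depth is the distance from the TCP to the grasp point, in m); z points along the fingers, y is the direction in which the jaws open and shut (so a half turn about z gives the same grasp; the last joint's range is limited). The gripper opens to 85 mm and grips with 20 to 120 N. Pads are 22 mm wide; open, the fingers measure 114 mm over their backs; the gripper's body (76 mm by 85 mm) begins 54 mm behind the grasp point. The pads swing forward as they close: fully open they stand 13 mm farther back than shut.
Start: joints at [-1.187, 0.052, 1.401, -0, 1.689, -0.07], TCP at [0.23, -0.472, 0.231] pointing down, gripper open.
Joint ranges: [-2.9, 2.9], [-0.91, 2.17], [0.12, 2.37], [-1.06, 4.2], [0.26, 2.73], [-2.93, 2.93]. Speed limits (rad/s): [2.57, 2.57, 3.01, 3.14, 3.14, 3.14].

### API

Orientations are given as [roll, pitch, yaw] about the fixed x, y, z axes, in that order (R = Rz(yaw) Ry(pitch) Rx(roll)).
In Python, from station import manip gives the robot as it stands.
- The arm moves only by the shell command python3 -m crank 'ROWS' [OPENING] [FORCE]. ROWS is JSON, a list of rows, each an object with "delta_pos": the shift along the tool's x, y, z in units of 30 mm (1.0 is 30 mm), a list of three; "twist": the turn about the tool's z in units of 6 degrees (1.0 is 6 degrees). A call has 1 to 5 rows; each row shifts and turns the commanded pose from where the row before left it, along the tool's axes as they then stand; what a row does not reach is not made up. A row lasts 1/12 s, in which the tool goes at most 41.7 mm and 7.16 degrees, less where a joint would pass 70% of its speed; a pose out of reach is approached as far as the arm can. A call is refused whole if a number of a shift passes 1 or a number of a turn 1, either way. A call with a gripper value outside its range is refused whole. OPENING is the opening, from 0 (shut) to 1 (fully open), set as the call begins (- or left out, the last holds). The fingers move at their own pace and stop on an object; FORCE is the grip in N (left out, the last holds). Time passes only in rows, so rows that do not move let the fingers close. It gives the time, the measured TCP pose, the force and the opening at its end, in the units of the state.
- manip.read_state(): the state, without advancing time (a new reading comes with each control period).
- manip.capture(name): name is "side" or "top"; returns a dict with "pixels" (480x640x3 uint8, red, green, blue), "K" (3x3 intrinsics, pixels), "rvec" (rotation vector, rad) and "tvec" (3), from world to camera coordinates, as OpenCV has them. Camera axes: x right, y down, z forward; pixel columns grow to the right and rows downward; lengths in m; the calibration is good to about 2 mm. A picture is of the moment at which its call begins. There is no depth.
- manip.close_job(): hands the job in, once; it reports no verdict.
The state is a dict: "clock": time; "q": joint angles; "qvel": joint speeds; "joint_torque": joint torques, N m; "tool_pos": TCP position; "tcp_rot": TCP orientation; "force": force on the tool from outside, world axes, zero at the start; "ft_torque": the same for the moment, N m; "grip_width": finger opening in m.
Only numpy, scipy, OpenCV 4.12 (cv2) and the standard library are available. Lean on these libraries where they do the work, as an engineer would, in place of code of your own. Each camera call takes 0.05 s, during which the arm holds its last target.

### The job

Using only the outside of the fingers or the fingertips, push the plywood divider of the low stock shelf along its rail towards the row of cartons until its spring plunger drops into the notch of the steel stop clip, and leave it clicked in there with the hand clear. Push gently and do not pinch the divider or touch its plunger; nothing is to be grasped or lifted, and the cartons, the hammer and the tin stay where they are.

Things in the scene. Friction and masses are not known exactly. Their poses are not given: they have to be found in the camera images.
- rack: Low slate-painted timber shelf fixed to the bench, 175 mm deep (x), 520 wide (y), board top 40 mm above the bench. Origin: under its centre, on the bench. +y runs along the rail towards the end with a 170 mm high upright; -x is the front, where the aluminium rail (20 mm wide, top 30 mm above the bench, centre line x = -98 mm) runs the full width.
- divider: Upright plywood panel, captive on the rail, sliding about 300 mm along the rack's y only. Panel 16 mm thick (y), x from -60 to +75 mm, z 43 to 145 mm above the bench; an aluminium carriage 44 mm wide reaches from its front edge over the rail. Origin: bench height, mid-thickness, on the rack's x = 0; rack's axes. Starts on the -y side of the clip, to be pushed to +y.
- divider_push (a point): Point on the divider's broad -y face (the side away from the cartons) where it can be pushed, 110 mm above the bench. Sliding friction about 2.5 N; about 8 N climbs the clip's first hump, then the force falls away as the divider snaps about 8 mm forward into the notch; about 20 N would force it on over the second hump.
- plunger (a joint): Height (m) of the spring plunger in the carriage: a vertical steel pin with an 8 mm ball foot and a dark 16 mm head (top about 90 mm above the bench), at x = -98, y = 0 mm of the divider. About 0 when the foot rides on the plain rail or sits in the notch; rises to 0.005 on the clip's first hump, 0.007 on the second. It moves by itself.
- clip: Steel stop clip on the rail, at a different place each time, 44 mm long: two humps (first: 5 mm high, foot at y = -20, crest at -8.5 mm; second: 7 mm high, crest at +9) with a notch between. Origin: middle of the notch, at rail-top height (30 mm above the bench), on the rail's centre line; rack's axes. The divider is clicked in when its origin lies level with the clip's along the rack's y.
- carton_a: Cardboard carton of nails, 100 x 60 x 85 mm (x, y, z), 0.6 kg, loose on the shelf, the one next to the divider; when the divider is clicked in 12 to 16 mm stay free between panel and carton. Origin: centre of its underside.
- carton_b: Second, equal carton, on the +y side of the first. Origin: centre of its underside.
- hammer: Claw hammer lying on the bench behind the shelf. Origin: under the middle of it.
- tin: Closed tin, 60 mm across, 75 mm high, standing on the bench behind the shelf. Origin: centre of its underside.
There are look-alikes about, which are no part of the job. What is shaped like the tin but green or purple is not meant.

How it is judged:
On the way:
1. the divider has been pushed up to the clip, its plunger starting up the first hump (y of divider in the frame of clip between -0.024 and 0.02 m).
At the end, for the whole second after the job is handed in: The divider rests within 3 mm of the notch's middle along the rail with its plunger down in the notch (less than 1.5 mm raised), at rest; the cartons stand upright within 12 mm, the hammer and the tin within 20 mm, of where they began (y of divider in the frame of clip between -0.003 and 0.003 m and value of joint plunger below 0.0015 m and linear speed of divider below 0.005 m/s and distance of each of carton_a, carton_b from where it was at the start of the episode below 0.012 m and distance of each of hammer, tin from where it was at the start of the episode below 0.02 m and angle between each of carton_a, carton_b, tin's own z axis and vertical below 0.1 rad); the robot touches nothing.
It fails at once if the divider is pinched: the fingers press on both sides of its panel or carriage at once ((contact force between the fingers and divider_c0 above 1 N or contact force between the fingers and divider_c3 above 1 N) and (contact force between the fingers and divider_c1 above 1 N or contact force between the fingers and divider_c4 above 1 N)).
It fails at once if the plunger is handled: pressed by the fingers (over 1 N) or pulled up (over 10 mm) (value of joint plunger above 0.01 m or contact force between the fingers and plunger_c1 above 1 N or contact force between the fingers and plunger_c2 above 1 N).
It fails at once if the divider is shoved hard: more than 40 N (contact force between the fingers and divider above 40 N).
It fails at once if a carton (12 mm), the hammer or the tin (20 mm) is pushed away, lifted or knocked (distance of any of carton_a, carton_b from where it was at the start of the episode above 0.012 m or distance of any of hammer, tin from where it was at the start of the episode above 0.02 m).
It also fails if it takes over 64 s, if anything falls off the work surface, if the arm or the gripper's body presses on something with over 40 N, if the wrist force passes 120 N, or if a joint passes its speed limit or range.

## Working session

There is one attempt and no reset: what is moved stays moved. The work goes in short steps, Python scripts to look and compute and a shell command to move; the robot and the scene stay as the last step left them, time stands still between calls to the robot, and variables do not carry over. Pictures are saved under pics/ and viewed, and the job is handed in when it is done.

```bash
ls; mkdir -p pics; python3 - <<'E'
from station import manip
import cv2
s=manip.read_state();print(s)
for n in("side","top"):
    c=manip.capture(n);cv2.imwrite(f"pics/{n}0.png",c["pixels"][:,:,::-1]);print(n,c["K"],c["rvec"],c["tvec"])
    import numpy as np; np.savez(f"{n}0.npz",**c)
E
```

```text
pics
{'clock': 0.0, 'q': array([-1.18728940e+00,  5.28276024e-02,  1.40171414e+00, -1.41009948e-05,
        1.68863882e+00, -7.03366192e-02]), 'qvel': array([ 0.00137615, -0.00211107,  0.00130207, -0.00107461, -0.00111503,
       -0.00015536]), 'joint_torque': array([-4.69762726e-04, -3.81665039e+01, -3.60186553e+01, -1.81439282e-05,
        6.14300472e-03,  4.85188050e-07]), 'tool_pos': array([ 0.23005642, -0.47156718,  0.23048258]), 'tcp_rot': array([-3.14000768e+00, -9.76252940e-05,  4.53841820e-01]), 'force': array([ 0.06602389, -0.43820332, -0.47916755]), 'ft_torque': array([0.02314614, 0.03440631, 0.00099586]), 'grip_width': 0.08544458344310159}
side [[494.98585065   0.         321.74977385]
 [  0.         494.98585065 240.9899061 ]
 [  0.           0.           1.        ]] [ 2.23330165 -0.17474113  0.10603146] [-0.6162564   0.14010853  0.7516906 ]
top [[501.97644907   0.         317.21116844]
 [  0.         501.97644907 245.06945478]
 [  0.           0.           1.        ]] [ 2.16180417 -2.19628182  0.10150608] [0.0080533  0.61130452 0.730521  ]
```

View pics/side0.png

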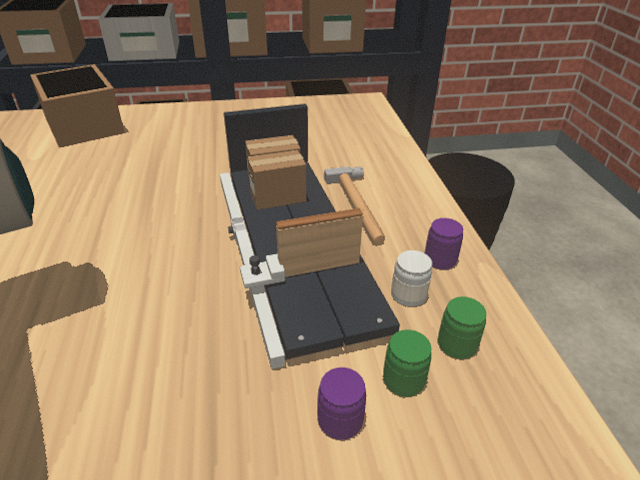

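View pics/top0.png

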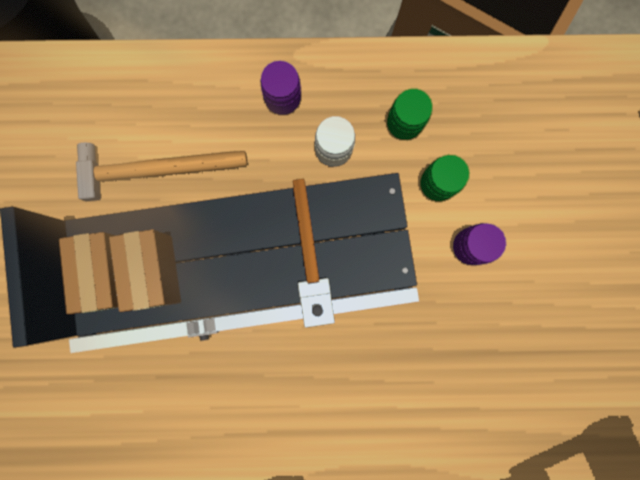

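The top view shows the divider's top edge from (299,181) to (312,282), the plunger head at (317,310), the clip near (201,328) and the rail from (70,345) to (418,295). I'll zoom in on the clip and carriage, then project those points.

```bash
cat > h.py <<'E'
import numpy as np,cv2
def ray(c,uv,z):
    R=cv2.Rodrigues(c["rvec"])[0];C=-R.T@c["tvec"].ravel()
    d=R.T@np.linalg.inv(c["K"])@np.array([uv[0],uv[1],1.]);return C+d*(z-C[2])/d[2]
def proj(c,P):
    return cv2.projectPoints(np.array(P,float).reshape(-1,3),c["rvec"],c["tvec"],c["K"],None)[0].reshape(-1,2)
E
python3 - <<'E'
from h import *
t=np.load("top0.npz");s=np.load("side0.npz")
for n,c,l in (("top rail ends z30",t,[(70,351,.03),(418,302,.03),(70,341,.03),(418,290,.03)]),("top panel edge z145",t,[(299.5,181,.145),(312,282,.145)]),("plunger z90",t,[(317,310,.09)]),("clip z.035",t,[(201,328,.035)]),("side plunger",s,[(255,261,.09)]),("side clip",s,[(237,228,.035)]),("board corner",t,[(399,174,.04)])):
    print(n,[ray(c,p[:2],p[2]).round(4).tolist() for p in l])
a=t["pixels"][300:350,170:340,::-1];b=s["pixels"][190:310,200:380,::-1]
cv2.imwrite("pics/za.png",cv2.resize(a,None,fx=4.5,fy=4.5,interpolation=2));cv2.imwrite("pics/zb.png",cv2.resize(b,None,fx=4.4,fy=4.4,interpolation=2))
E
```

```text
top rail ends z30 [[0.4603, 0.3647, 0.03], [0.5237, -0.1503, 0.03], [0.4748, 0.3651, 0.03], [0.5414, -0.1509, 0.03]]
top panel edge z145 [[0.6841, 0.0206, 0.145], [0.5542, 0.0064, 0.145]]
plunger z90 [[0.5167, 0.0005, 0.09]]
clip z.035 [[0.491, 0.1711, 0.035]]
side plunger [[0.5177, -0.0118, 0.09]]
side clip [[0.4904, 0.1519, 0.035]]
board corner [[0.7154, -0.1261, 0.04]]
```

View pics/za.png

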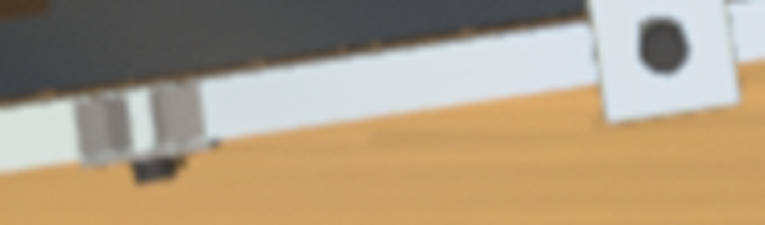

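View pics/zb.png

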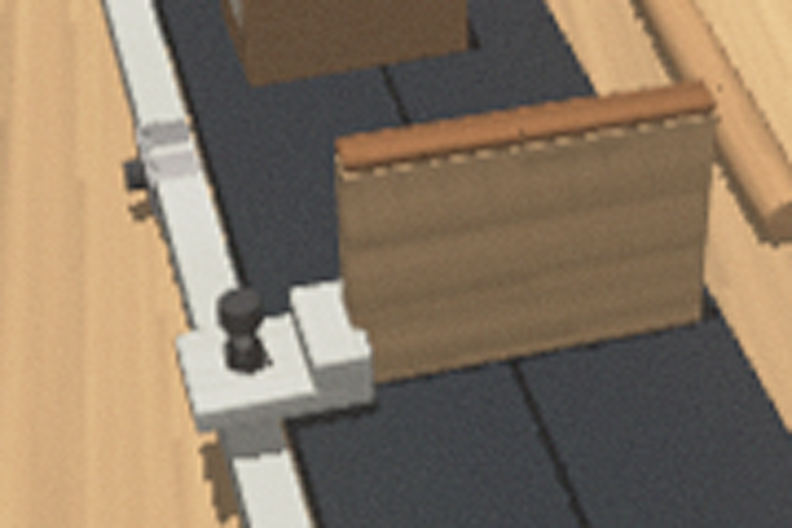

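```bash
cat >> h.py <<'E'
O=np.array([.5965,.1202,0]);th=.1264
ex=np.array([np.cos(th),np.sin(th),0]);ey=np.array([-np.sin(th),np.cos(th),0])
def rk(P): d=np.asarray(P)-O; return np.round([d@ex*1e3,d@ey*1e3,d[2]*1e3],1)
def wd(x,y,z): return O+x*ex+y*ey+np.array([0,0,z])
E
python3 - <<'E'
from h import *
t=np.load("top0.npz");s=np.load("side0.npz")
for n,c,p,z in (("clip top",t,(201.3,327.8),.031),("clip side",s,(238.2,223.2),.031),("pl top",t,(317.1,310.1),.09),("pl side headtop",s,(254.5,257.5),.09),("panel top",t,(299.5,181),.145),("panel top2",t,(312,282),.145),("panelside L",s,(277.5,226),.145),("panelside R",s,(361.5,213.5),.145),("carton_a near top edge L",t,(158,231),.125),("carton_a",t,(162,305),.125)):
    print(n,rk(ray(c,p,z)))
print(proj(s,[wd(-.098,-.108,.09),wd(-.098,.063,.03),wd(-.0875,-.26,.04),wd(.0875,-.26,.04)]))
print(proj(t,[wd(-.098,-.108,.09),wd(-.098,.063,.03),wd(-.0875,-.26,.04),wd(.0875,-.26,.04)]))
E
python3 -m crank '[{"delta_pos":[0,0,0],"twist":-1},{"delta_pos":[0,0,0],"twist":-1},{"delta_pos":[0,0,0],"twist":-1},{"delta_pos":[0,0,0],"twist":-1},{"delta_pos":[0,0,0],"twist":-1}]' 0 20
python3 -m crank '[{"delta_pos":[0,0,0],"twist":-1},{"delta_pos":[0,0,0],"twist":-1},{"delta_pos":[0,0,0],"twist":-1},{"delta_pos":[0,0,0],"twist":-1},{"delta_pos":[0,0,0],"twist":-1}]'
python3 -m crank '[{"delta_pos":[0,0,0],"twist":-1},{"delta_pos":[0,0,0],"twist":-0.9},{"delta_pos":[0,0,0],"twist":0}]'
```

```text
clip top [-98.2  64.3  31. ]
clip side [-96.2  64.7  31. ]
pl top [ -94.4 -108.8   90. ]
pl side headtop [ -94.  -112.6   90. ]
panel top [  74.3 -109.9  145. ]
panel top2 [ -56.3 -107.5  145. ]
panelside L [ -56.1 -115.4  145. ]
panelside R [  76.1 -118.1  145. ]
carton_a near top edge L [ 38.9  83.4 125. ]
carton_a [-57.8  89.3 125. ]
[[251.40618587 256.09154226]
 [237.43205491 224.28063601]
 [281.19009342 350.31246524]
 [397.58216211 324.46422392]]
[[316.88049275 312.8279566 ]
 [202.2986107  327.49230088]
 [417.9240795  289.3284207 ]
 [399.37767705 173.57545702]]
clock: 0.52
tool_pos: [0.2301, -0.4717, 0.2308]
tcp_rot: [-3.141, -0.001, 0.983]
force: [0.1, 0.3, 0.3]
grip_width: 0.0255
clock: 0.93
tool_pos: [0.2301, -0.4717, 0.2308]
tcp_rot: [-3.141, -0.001, 1.506]
force: [-0.4, 0.3, -0.5]
grip_width: 0.0003
clock: 1.18
tool_pos: [0.2301, -0.4717, 0.2308]
tcp_rot: [-3.141, -0.001, 1.703]
force: [-0.3, -0.3, 0.5]
grip_width: -0.0001
```

Both views agree: the clip is at rack y ≈ 64.5 mm and the divider at ≈ -109 mm. The carton edge at ≈ 86 mm fits the stated gap. Next I approach the -y face from above.

```bash

python3 -m crank '[{"delta_pos":[0.78,1,0],"twist":0},{"delta_pos":[0.78,1,0],"twist":0},{"delta_pos":[0.78,1,0],"twist":0},{"delta_pos":[0.78,1,0],"twist":0},{"delta_pos":[0.78,1,0],"twist":0}]'
python3 -m crank '[{"delta_pos":[0.78,1,0],"twist":0},{"delta_pos":[0.78,1,0],"twist":0},{"delta_pos":[0.78,1,0],"twist":0},{"delta_pos":[0.78,1,0],"twist":0},{"delta_pos":[0.78,1,0],"twist":0}]'
python3 -m crank '[{"delta_pos":[0.7,1,0],"twist":0},{"delta_pos":[0.7,1,0],"twist":0},{"delta_pos":[0.7,1,0],"twist":0},{"delta_pos":[0.7,0.8,0],"twist":0},{"delta_pos":[0,0,0],"twist":0}]'
python3 - <<'E'
from h import *
from station import manip
s=manip.read_state();print(rk(s["tool_pos"]),s["tcp_rot"],s["q"])
for n in("side","top"):
    c=manip.capture(n);cv2.imwrite(f"pics/{n}1.png",c["pixels"][:,:,::-1])
E
```

```text
clock: 1.6
tool_pos: [0.3647, -0.335, 0.2311]
tcp_rot: [-3.142, -0.0, 1.696]
force: [-0.0, -0.2, 0.6]
grip_width: 0.0001
clock: 2.02
tool_pos: [0.4985, -0.1995, 0.2311]
tcp_rot: [-3.141, 0.0, 1.697]
force: [-0.4, -0.8, 0.4]
grip_width: -0.0
clock: 2.43
tool_pos: [0.6021, -0.0986, 0.2298]
tcp_rot: [-3.141, -0.002, 1.702]
force: [0.2, -0.9, 0.1]
grip_width: 0.0001
[ -22.1 -217.8  229.8] [-3.14076948e+00 -1.96727146e-03  1.70188364e+00] [-2.23605123e-01  2.96152285e-01  1.13034961e+00  1.57562976e-03
  1.71654576e+00 -3.54465549e-01]
```

View pics/side1.png

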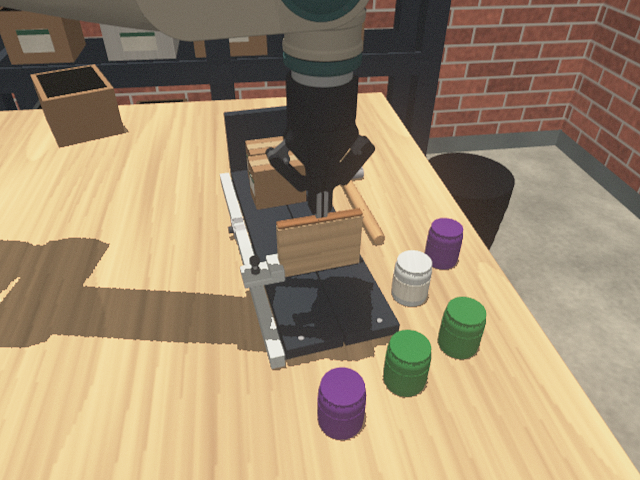

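```bash
python3 - <<'E'
from h import *
s=np.load("side0.npz");print(proj(s,[wd(-.022,-.218,.23),wd(.005,-.18,.095)]))
E
python3 -m crank '[{"delta_pos":[0.3,0.5,1],"twist":0},{"delta_pos":[0.3,0.4,1],"twist":0},{"delta_pos":[0.3,0,1],"twist":0},{"delta_pos":[0,0,1],"twist":0},{"delta_pos":[0,0,0.5],"twist":0}]'
python3 -m crank '[{"delta_pos":[0,0,0],"twist":0}]'
python3 - <<'E'
from h import *
from station import manip
s=manip.read_state();print(rk(s["tool_pos"]),s["tcp_rot"],s["force"])
for n in("side","top"):
    c=manip.capture(n);cv2.imwrite(f"pics/{n}2.png",c["pixels"][:,:,::-1])
E
```

```text
[[319.68217502 214.04577366]
 [328.73058011 271.5960131 ]]
clock: 2.95
tool_pos: [0.6206, -0.0735, 0.0918]
tcp_rot: [-3.136, -0.001, 1.697]
force: [-0.8, 0.7, -1.5]
grip_width: -0.0001
clock: 3.03
tool_pos: [0.62, -0.0737, 0.0913]
tcp_rot: [-3.133, -0.002, 1.697]
force: [-0.2, -0.0, -0.6]
grip_width: -0.0
[  -1.1 -195.3   91.3] [-3.13334822e+00 -2.11442160e-03  1.69700104e+00] [-0.20588959 -0.03753277 -0.58869223]
```

View pics/side2.png

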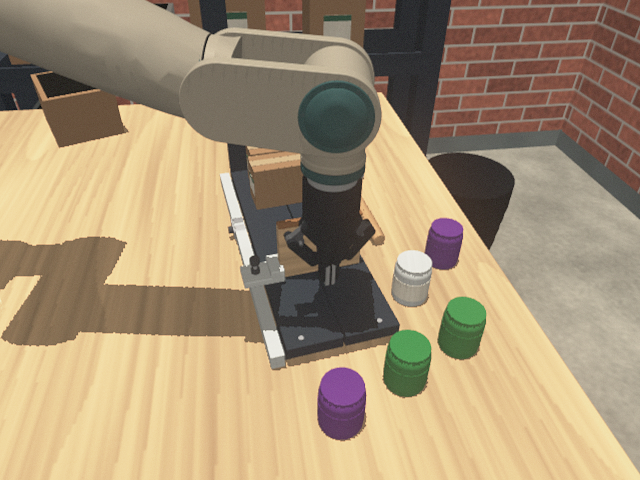

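View pics/top2.png

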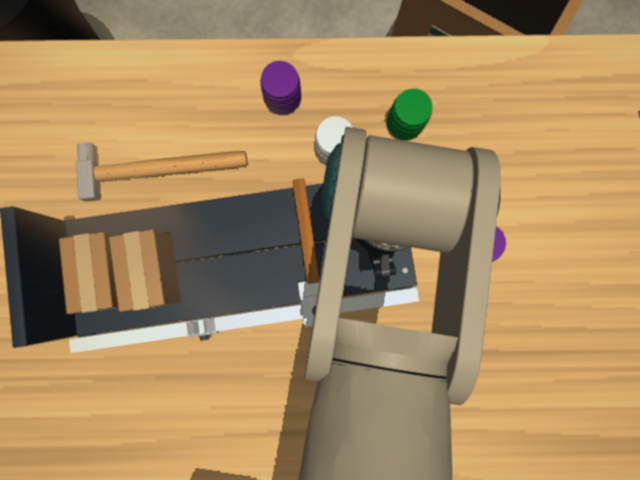

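The fingertips at (330,283) are clear on the -y side of the panel, over the shelf. I move forward until contact.

```bash

python3 -m crank '[{"delta_pos":[0.4,0,0],"twist":0},{"delta_pos":[0.4,0,0],"twist":0},{"delta_pos":[0.4,0,0],"twist":0},{"delta_pos":[0.4,0,0],"twist":0},{"delta_pos":[0.1,0,0],"twist":0}]'
python3 -m crank '[{"delta_pos":[0.1,0,0],"twist":0},{"delta_pos":[0.1,0,0],"twist":0},{"delta_pos":[0.1,0,0],"twist":0},{"delta_pos":[0.1,0,0],"twist":0},{"delta_pos":[0.1,0,0],"twist":0}]'
python3 -m crank '[{"delta_pos":[0.1,0,0],"twist":0},{"delta_pos":[0.1,0,0],"twist":0},{"delta_pos":[0.1,0,0],"twist":0},{"delta_pos":[0.1,0,0],"twist":0},{"delta_pos":[0.1,0,0],"twist":0}]'
python3 -m crank '[{"delta_pos":[0.1,0,0],"twist":0},{"delta_pos":[0.1,0,0],"twist":0}]'
python3 - <<'E'
from h import *
from station import manip
s=manip.read_state();print(rk(s["tool_pos"]),s["tcp_rot"],s["force"])
for n in("side","top"):
    c=manip.capture(n);cv2.imwrite(f"pics/{n}3.png",c["pixels"][:,:,::-1])
E
```

```text
clock: 3.55
tool_pos: [0.6164, -0.0196, 0.097]
tcp_rot: [3.141, -0.0, 1.702]
force: [0.1, 0.5, -0.5]
grip_width: 0.0003
clock: 3.97
tool_pos: [0.6146, -0.0079, 0.0962]
tcp_rot: [-3.142, 0.001, 1.699]
force: [0.9, -4.5, -0.1]
grip_width: 0.0001
clock: 4.38
tool_pos: [0.6127, 0.0065, 0.0962]
tcp_rot: [-3.142, 0.001, 1.699]
force: [0.9, -5.2, 0.0]
grip_width: -0.0001
clock: 4.55
tool_pos: [0.6119, 0.0125, 0.0963]
tcp_rot: [-3.142, 0.001, 1.699]
force: [1.9, -5.7, -0.9]
grip_width: 0.0
[   1.7 -108.8   96.3] [-3.14150589e+00  1.45351628e-03  1.69905998e+00] [ 1.9126433  -5.74322637 -0.90894451]
```

View pics/side3.png

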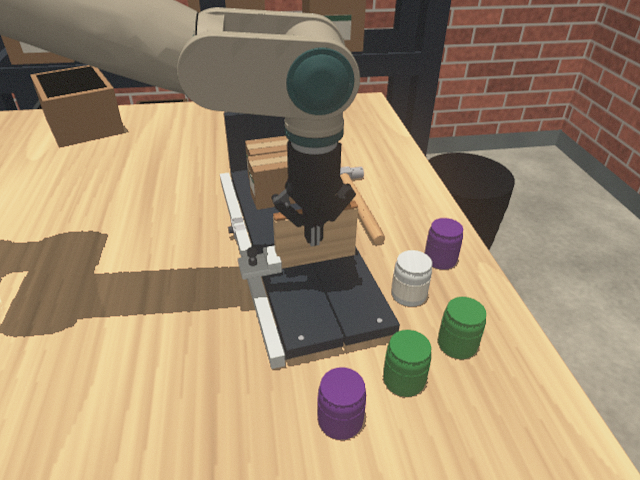

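View pics/top3.png

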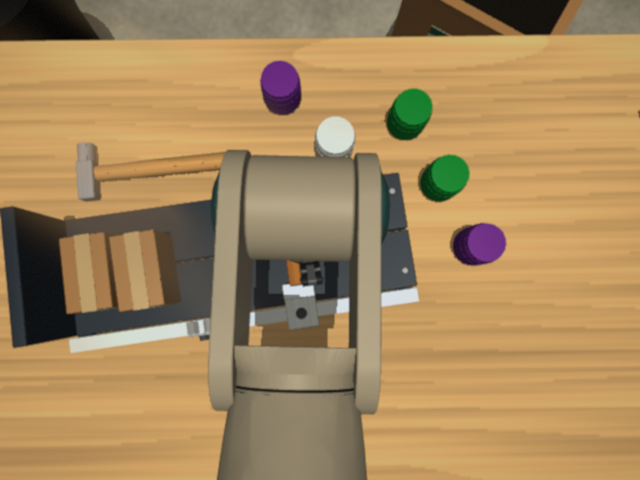

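The divider is sliding at about 5 N; the plunger head is now at (301,313) in the top view. I work out the TCP-to-divider offset.

```bash
python3 - <<'E'
from h import *
t=np.load("top0.npz");im=cv2.imread("pics/top3.png")
for p,z in (((301,313),.09),((317.1,310.1),.09)): print(rk(ray(t,p,z)))
cv2.imwrite("pics/zc.png",cv2.resize(im[240:345,240:350],None,fx=5,fy=5,interpolation=2))
E
```

```text
[-95.1 -86.5  90. ]
[ -94.4 -108.8   90. ]
```

View pics/zc.png

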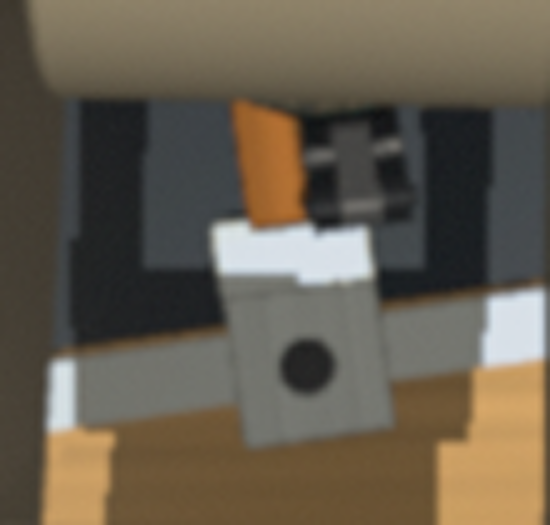

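```bash

python3 -m crank '[{"delta_pos":[0.2,0,0],"twist":0},{"delta_pos":[0.2,0,0],"twist":0},{"delta_pos":[0.2,0,0],"twist":0},{"delta_pos":[0.2,0,0],"twist":0},{"delta_pos":[0.2,0,0],"twist":0}]'
python3 -m crank '[{"delta_pos":[0.2,0,0],"twist":0},{"delta_pos":[0.2,0,0],"twist":0},{"delta_pos":[0.2,0,0],"twist":0},{"delta_pos":[0.2,0,0],"twist":0},{"delta_pos":[0.2,0,0],"twist":0}]'
python3 -m crank '[{"delta_pos":[0.2,0,0],"twist":0},{"delta_pos":[0.2,0,0],"twist":0},{"delta_pos":[0.2,0,0],"twist":0},{"delta_pos":[0.2,0,0],"twist":0},{"delta_pos":[0.2,0,0],"twist":0}]'
python3 -c "
from h import *
from station import manip
s=manip.read_state();print(rk(s['tool_pos']),s['force'])"
```

```text
clock: 5.07
tool_pos: [0.608, 0.042, 0.0962]
tcp_rot: [-3.141, 0.002, 1.699]
force: [1.1, -6.7, -1.3]
grip_width: -0.0001
clock: 5.48
tool_pos: [0.6041, 0.0718, 0.0962]
tcp_rot: [-3.141, 0.002, 1.699]
force: [0.3, -6.3, 0.3]
grip_width: -0.0
clock: 5.9
tool_pos: [0.6001, 0.1016, 0.0962]
tcp_rot: [-3.141, 0.002, 1.699]
force: [-0.7, -7.3, 1.0]
grip_width: 0.0002
[  1.3 -19.   96.2] [-0.65028238 -7.33255416  1.04596418]
```

```bash

python3 -m crank '[{"delta_pos":[0.2,0,0],"twist":0},{"delta_pos":[0.2,0,0],"twist":0},{"delta_pos":[0.2,0,0],"twist":0},{"delta_pos":[0.2,0,0],"twist":0},{"delta_pos":[0.1,0,0],"twist":0}]'
python3 -m crank '[{"delta_pos":[0.05,0,0],"twist":0},{"delta_pos":[0.05,0,0],"twist":0},{"delta_pos":[0.05,0,0],"twist":0},{"delta_pos":[0.05,0,0],"twist":0},{"delta_pos":[0,0,0],"twist":0}]'
python3 - <<'E'
from h import *
from station import manip
s=manip.read_state();print(rk(s["tool_pos"]),s["tcp_rot"],s["force"])
for n in("side","top"):
    c=manip.capture(n);cv2.imwrite(f"pics/{n}4.png",c["pixels"][:,:,::-1])
E
```

```text
clock: 6.32
tool_pos: [0.5965, 0.129, 0.0962]
tcp_rot: [-3.141, 0.001, 1.699]
force: [-1.7, -5.6, 1.2]
grip_width: -0.0
clock: 6.73
tool_pos: [0.596, 0.1356, 0.0962]
tcp_rot: [-3.142, -0.0, 1.7]
force: [-0.7, -2.1, 0.5]
grip_width: 0.0004
[ 1.4 15.4 96.2] [-3.14158237e+00 -4.02447109e-04  1.70005384e+00] [-0.73517978 -2.07141654  0.5352098 ]
```

View pics/top4.png

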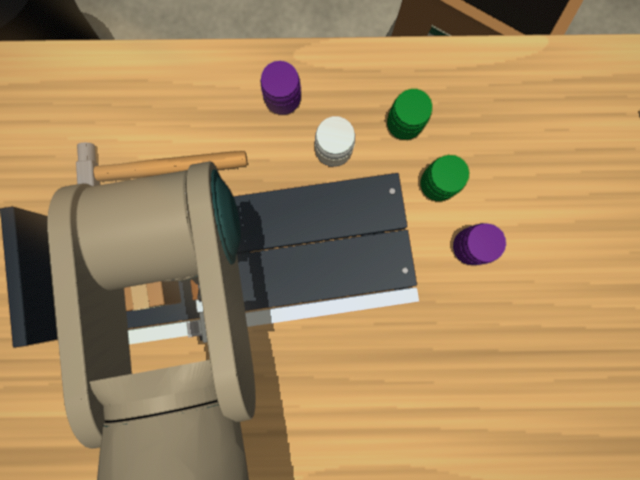

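View pics/side4.png

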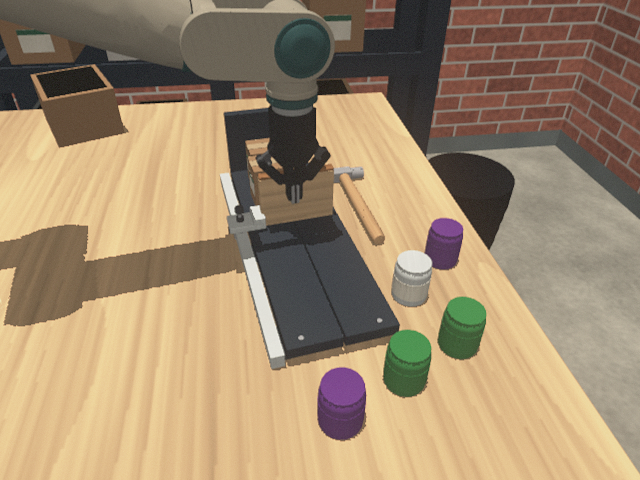

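```bash

python3 -m crank '[{"delta_pos":[0.05,0,0],"twist":0},{"delta_pos":[0.05,0,0],"twist":0},{"delta_pos":[0.05,0,0],"twist":0},{"delta_pos":[0.05,0,0],"twist":0},{"delta_pos":[0,0,0],"twist":0}]'
python3 -m crank '[{"delta_pos":[0.05,0,0],"twist":0},{"delta_pos":[0.05,0,0],"twist":0},{"delta_pos":[0,0,0],"twist":0}]'
python3 -m crank '[{"delta_pos":[0.05,0,0],"twist":0},{"delta_pos":[0.05,0,0],"twist":0},{"delta_pos":[0,0,0],"twist":0}]'
python3 -c "
from h import *
from station import manip
s=manip.read_state();print(rk(s['tool_pos']),s['force'])
c=manip.capture('side');cv2.imwrite('pics/side5.png',cv2.resize(c['pixels'][180:260,190:310,::-1],None,fx=6,fy=6,interpolation=2))"
```

```text
clock: 7.25
tool_pos: [0.5953, 0.1416, 0.0963]
tcp_rot: [3.141, -0.0, 1.7]
force: [-0.4, -1.9, -0.2]
grip_width: -0.0
clock: 7.5
tool_pos: [0.5949, 0.1439, 0.0963]
tcp_rot: [3.142, 0.001, 1.7]
force: [0.8, -5.5, -1.5]
grip_width: -0.0001
clock: 7.75
tool_pos: [0.5945, 0.1466, 0.0963]
tcp_rot: [-3.141, 0.001, 1.699]
force: [0.2, -6.9, -0.4]
grip_width: 0.0002
[ 1.4 26.5 96.3] [ 0.21079002 -6.91535515 -0.43801523]
```

View pics/side5.png

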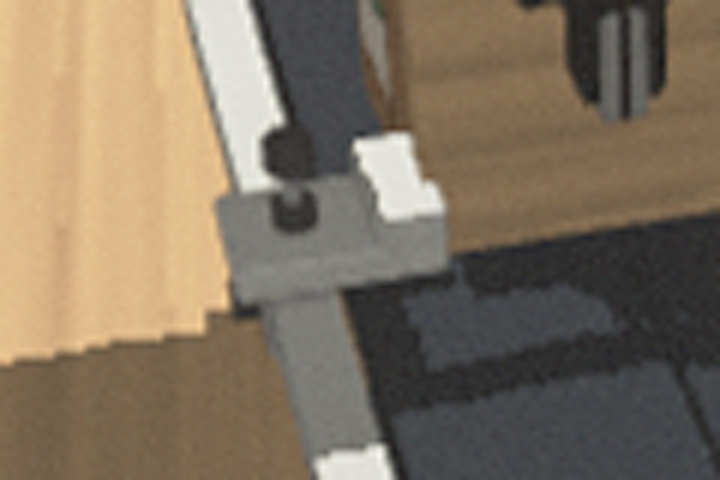

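The plunger is rising on the first hump, with the pin showing below its head and force up to about 7 N. I continue in small steps.

```bash

python3 -m crank '[{"delta_pos":[0.04,0,0],"twist":0},{"delta_pos":[0.04,0,0],"twist":0},{"delta_pos":[0,0,0],"twist":0}]'
python3 -m crank '[{"delta_pos":[0.04,0,0],"twist":0},{"delta_pos":[0.04,0,0],"twist":0},{"delta_pos":[0,0,0],"twist":0}]'
python3 -c "
from h import *
from station import manip
s=manip.read_state();print(rk(s['tool_pos']),s['force'])"
```

```text
clock: 8.05
tool_pos: [0.5943, 0.1489, 0.0963]
tcp_rot: [-3.142, 0.001, 1.699]
force: [-0.1, -7.2, -1.2]
grip_width: 0.0002
clock: 8.3
tool_pos: [0.5939, 0.1512, 0.0963]
tcp_rot: [-3.141, 0.001, 1.699]
force: [0.4, -7.2, -0.3]
grip_width: -0.0002
[ 1.4 31.1 96.3] [ 0.36045614 -7.16295744 -0.27423517]
```

```bash

python3 -m crank '[{"delta_pos":[0.04,0,0],"twist":0},{"delta_pos":[0,0,0],"twist":0}]'
python3 -m crank '[{"delta_pos":[0.04,0,0],"twist":0},{"delta_pos":[0,0,0],"twist":0}]'
python3 -c "
from h import *
from station import manip
s=manip.read_state();print(rk(s['tool_pos']),s['force'])
c=manip.capture('side');cv2.imwrite('pics/side6.png',cv2.resize(c['pixels'][180:260,190:310,::-1],None,fx=6,fy=6,interpolation=2))"
```

```text
clock: 8.47
tool_pos: [0.5938, 0.1526, 0.0963]
tcp_rot: [-3.142, 0.001, 1.699]
force: [-0.2, -5.8, -1.0]
grip_width: -0.0
clock: 8.63
tool_pos: [0.5935, 0.1543, 0.0963]
tcp_rot: [-3.142, 0.0, 1.7]
force: [-0.0, -3.0, -0.8]
grip_width: 0.0
[ 1.4 34.2 96.3] [-0.04853492 -3.04923073 -0.84296118]
```

View pics/side6.png

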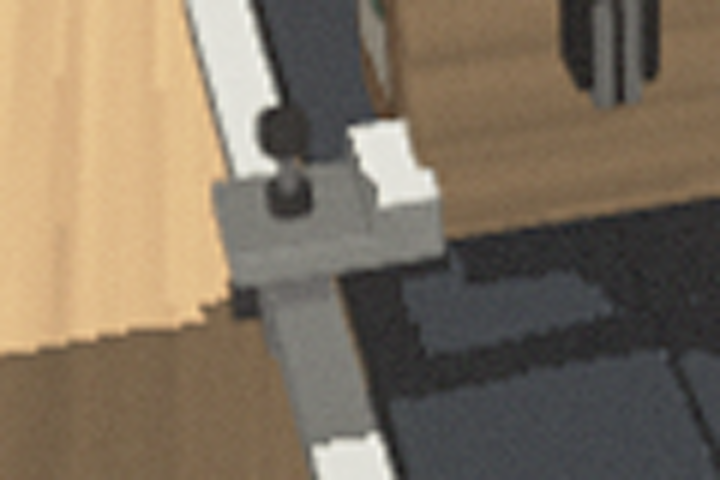

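Now at the crest (the pin is at its highest and force is falling).

```bash

python3 -m crank '[{"delta_pos":[0.03,0,0],"twist":0},{"delta_pos":[0,0,0],"twist":0}]'
python3 -m crank '[{"delta_pos":[0.03,0,0],"twist":0},{"delta_pos":[0,0,0],"twist":0},{"delta_pos":[0,0,0],"twist":0}]'
python3 -c "
from h import *
from station import manip
s=manip.read_state();print(rk(s['tool_pos']),s['force'])
c=manip.capture('side');cv2.imwrite('pics/side7.png',cv2.resize(c['pixels'][180:260,190:310,::-1],None,fx=6,fy=6,interpolation=2))"
```

```text
clock: 8.85
tool_pos: [0.5934, 0.1561, 0.0964]
tcp_rot: [3.141, -0.001, 1.701]
force: [0.2, -0.0, 0.0]
grip_width: -0.0001
clock: 9.1
tool_pos: [0.5933, 0.1565, 0.0964]
tcp_rot: [3.141, -0.0, 1.7]
force: [-0.5, -0.6, -0.3]
grip_width: -0.0003
[ 1.4 36.5 96.4] [-0.47812941 -0.61301902 -0.34116057]
```

View pics/side7.png

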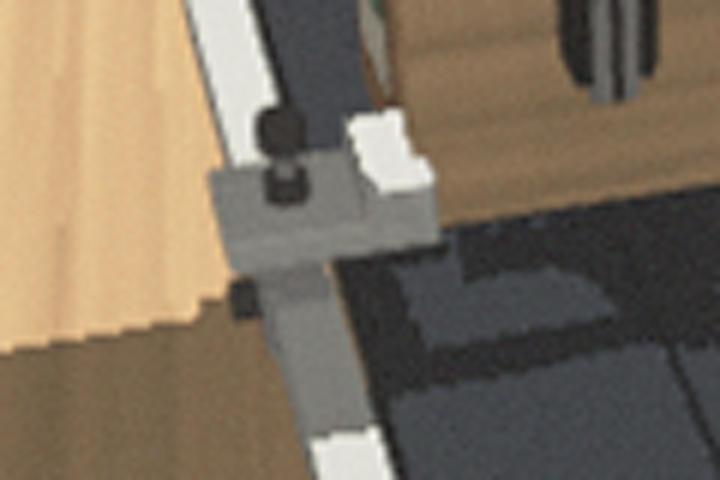

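The force dropped to zero and the carriage jumped forward ahead of the finger. I back off and verify.

```bash

python3 -m crank '[{"delta_pos":[-0.5,0,0],"twist":0},{"delta_pos":[-1,0,0],"twist":0},{"delta_pos":[-1,0,0],"twist":0},{"delta_pos":[-1,0,0],"twist":0},{"delta_pos":[0,0,0],"twist":0}]'
python3 -m crank '[{"delta_pos":[-1,0,0],"twist":0},{"delta_pos":[-1,0,0],"twist":0},{"delta_pos":[-1,0,0],"twist":0},{"delta_pos":[0,0,0],"twist":0},{"delta_pos":[0,0,0],"twist":0}]'
python3 - <<'E'
from h import *
from station import manip
s=manip.read_state();print(rk(s["tool_pos"]),s["force"])
for n in("side","top"):
    c=manip.capture(n);cv2.imwrite(f"pics/{n}8.png",c["pixels"][:,:,::-1])
im=cv2.imread("pics/side8.png")
a=cv2.resize(im[180:260,190:310],None,fx=3.3,fy=3.3,interpolation=2)
b=cv2.resize(cv2.imread("pics/side0.png")[220:300,190:310],None,fx=3.3,fy=3.3,interpolation=2)
cv2.imwrite("pics/cmp.png",np.hstack([a,b]))
E
```

```text
clock: 9.57
tool_pos: [0.6074, 0.0462, 0.0964]
tcp_rot: [3.141, 0.002, 1.695]
force: [0.4, -0.3, 1.3]
grip_width: 0.0
clock: 9.98
tool_pos: [0.6184, -0.0389, 0.0962]
tcp_rot: [-3.142, -0.0, 1.697]
force: [-0.2, 1.2, -0.0]
grip_width: -0.0001
[   1.6 -160.6   96.2] [-0.188356    1.24946959 -0.04812204]
```

View pics/cmp.png

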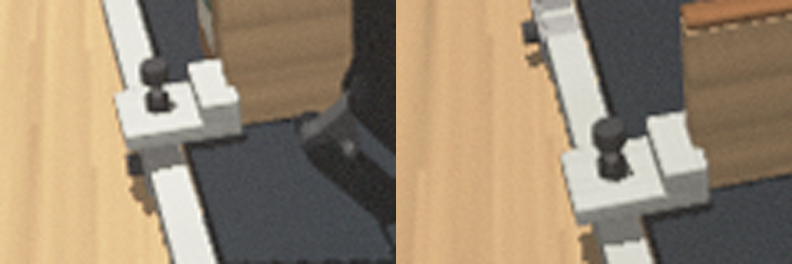

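View pics/top8.png

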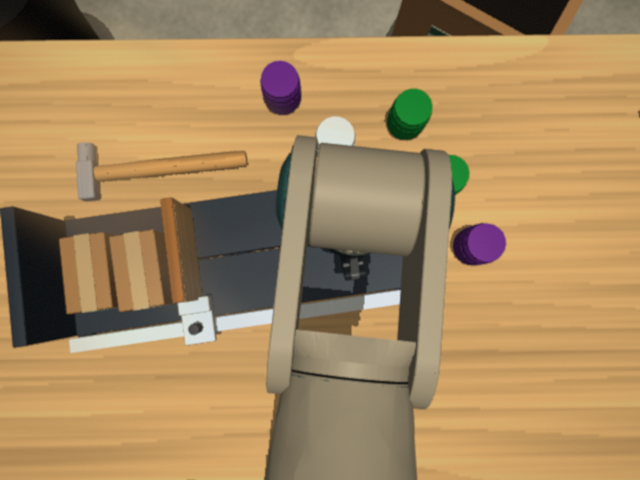

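View pics/side8.png

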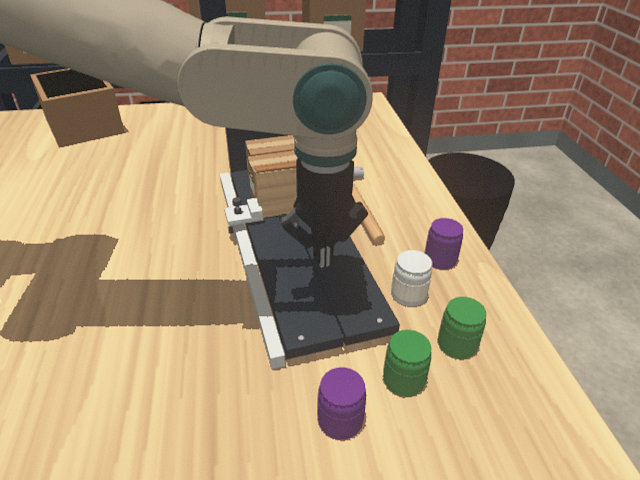

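The plunger head is at (195,328) in the top view and the panel's edge lies next to carton_a with a gap left. I'll triangulate the head in both views, before and after, to get height and travel.

```bash
python3 - <<'E'
from h import *
t=np.load("top0.npz");s=np.load("side0.npz")
def dark(f,box,th=85):
    im=cv2.imread(f).max(2);x0,y0,x1,y1=box
    m=(im[y0:y1,x0:x1]<th).astype(np.uint8)
    n,l,st,c=cv2.connectedComponentsWithStats(m);k=1+st[1:,4].argmax()
    print(f,st[k]+[x0,y0,0,0,0],(c[k]+[x0,y0]).round(2));return c[k]+[x0,y0],st[k]+[x0,y0,0,0,0]
def P(c): return c["K"]@np.hstack([cv2.Rodrigues(c["rvec"])[0],c["tvec"].reshape(3,1)])
out=[]
for k,bt,bs in ((0,(305,300,330,322),(248,252,264,274)),(8,(186,319,205,337),(230,194,247,217))):
    a,_=dark(f"pics/top{k}.png",bt);b,sb=dark(f"pics/side{k}.png",bs)
    X=cv2.triangulatePoints(P(t),P(s),a,b).ravel();X=X[:3]/X[3];out.append(X);print(rk(X))
    for z in(.085,.09):print(z,rk(ray(t,a,z)),rk(ray(s,(b[0],sb[1]),z)))
a=cv2.resize(cv2.imread("pics/top8.png")[295:350,155:235],None,fx=8,fy=8,interpolation=2);cv2.imwrite("pics/zt8.png",a)
for p in((168,199),(180.5,302)):print("panel",rk(ray(t,p,.145)))
E
```

```text
pics/top0.png [313 305   9  10  70] [316.71 309.77]
pics/side0.png [250 252  14  22 171] [256.81 261.79]
[ -92.5 -108.7   77.6]
0.085 [ -94.1 -108.4   85. ] [-87.3 -94.4  85. ]
0.09 [ -93.9 -108.4   90. ] [ -88.1 -100.4   90. ]
pics/top8.png [189 323  13  11 102] [195.35 327.92]
pics/side8.png [233 194  14  13 113] [240.64 199.66]
[-91.3  58.9  86.8]
0.085 [-94.9  59.8  85. ] [-84.5  79.5  85. ]
0.09 [-94.7  58.6  90. ] [-85.3  71.7  90. ]
panel [ 74.9  60.1 145. ]
panel [-57.7  59.8 145. ]
```

View pics/zt8.png

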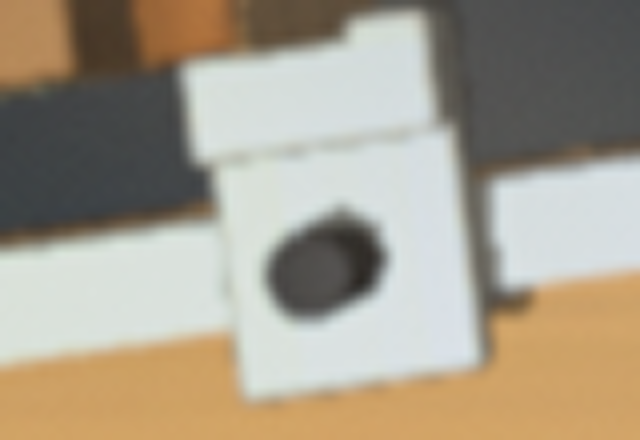

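The checks don't settle it yet: the panel reads ≈60 against the clip's 64.5. I'll measure more carefully with edges found by colour, plus the plunger's visible length relative to scale.

```bash
python3 - <<'E'
from h import *
t=np.load("top0.npz");s=np.load("side0.npz")
# panel top orange edge mask in top view
for k,box in ((0,(285,170,325,290)),(8,(155,192,195,305))):
    im=cv2.imread(f"pics/top{k}.png");x0,y0,x1,y1=box
    h=cv2.cvtColor(im,cv2.COLOR_BGR2HSV)[y0:y1,x0:x1]
    m=((h[...,0]<14)&(h[...,1]>160)&(h[...,2]>90)).astype(np.uint8)
    n,l,st,c=cv2.connectedComponentsWithStats(m);j=1+st[1:,4].argmax()
    ys,xs=np.where(l==j);print(k,st[j],cv2.minAreaRect(np.c_[xs+x0,ys+y0].astype(np.float32)),rk(ray(t,c[j]+[x0,y0],.145)))
# side scale at plunger for both
for y in(-.109,.0565,.0645):
    p=proj(s,[wd(-.098,y,.09),wd(-.098,y,.06)]);print(y,(p[1]-p[0]).round(2),p.round(1).tolist())
    print("top",proj(t,[wd(-.098,y,.09),wd(-.098,y,.06)]).round(1).tolist())
a=cv2.resize(cv2.imread("pics/side8.png")[185:235,220:270],None,fx=8,fy=8,interpolation=2)
b=cv2.resize(cv2.imread("pics/side0.png")[245:295,235:285],None,fx=8,fy=8,interpolation=2)
cv2.imwrite("pics/cmp2.png",np.hstack([a,b]))
E
```

```text
0 [10 28  1  2  2] ((295.0, 198.5), (1.0, 0.0), -90.0) [  52.6 -101.   145. ]
8 [ 18 102   1   1   1] ((173.0, 294.0), (0.0, 0.0), 0.0) [-46.4  67.9 145. ]
-0.109 [ 1.37 14.49] [[251.5, 256.5], [252.9, 271.0]]
top [[317.6, 312.7], [317.5, 311.7]]
0.0565 [ 1.52 13.68] [[235.0, 199.5], [236.5, 213.1]]
top [[197.2, 330.2], [202.1, 328.4]]
0.0645 [ 1.52 13.64] [[234.3, 197.1], [235.8, 210.7]]
top [[191.4, 331.0], [196.5, 329.2]]
```

View pics/cmp2.png

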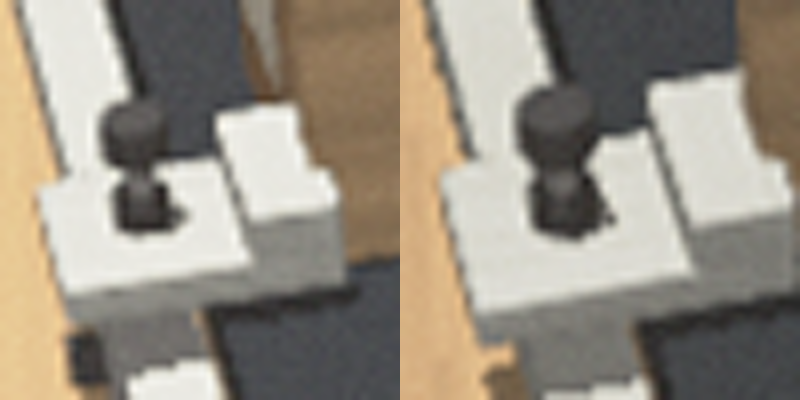

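```bash
python3 - <<'E'
from h import *
t=np.load("top0.npz");s=np.load("side0.npz")
for n,p,z in (("foot",(217.8,331.8),.03),("hump1 right edge",(215.5,325.5),.03),("hump1 left",(203.8,327),.034),("hump2 right",(198.9,328),.036),("hump2 left edge",(187.5,329),.03)): print(n,rk(ray(t,p,z)))
# carriage corner tracking, top view: same corners before/after (zoom za / zt8), z~.06
for n,b,a in (("front-left",(170+607/4.5,300+123/4.5),(155+245/8,295+400/8)),("front-right",(170+738/4.5,300+102/4.5),(155+488/8,295+365/8))):
    print(n,rk(ray(t,b,.062)),rk(ray(t,a,.062)))
a=cv2.resize(t["pixels"][310:345,175:230,::-1],None,fx=12,fy=12,interpolation=cv2.INTER_CUBIC);cv2.imwrite("pics/zclip.png",a)
b=cv2.resize(s["pixels"][205:245,222:262,::-1],None,fx=12,fy=12,interpolation=cv2.INTER_CUBIC);cv2.imwrite("pics/zclip2.png",b)
E
```

```text
foot [-107.5   41.1   30. ]
hump1 right edge [-97.9  43.3  30. ]
hump1 left [-97.4  59.8  34. ]
hump2 right [-97.8  66.6  36. ]
hump2 left edge [-97.1  84.9  30. ]
front-left [-117.1  -88.2   62. ] [-117.6   81.9   62. ]
front-right [-116.5 -130.    62. ] [-117.6   38.7   62. ]
```

View pics/zclip.png

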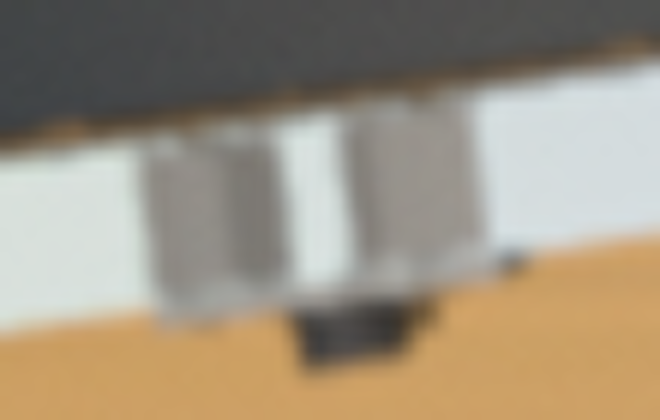

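View pics/zclip2.png

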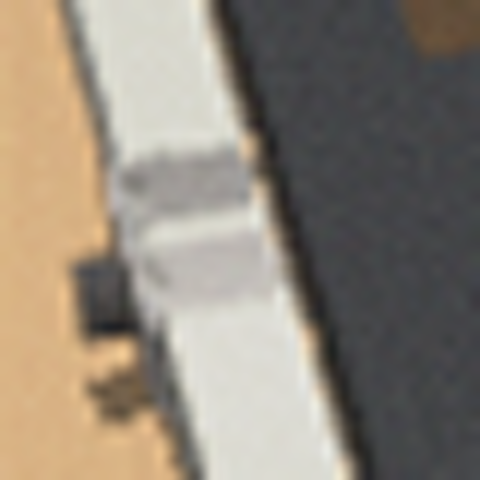

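```bash
python3 - <<'E'
from h import *
a=cv2.resize(cv2.imread("pics/top8.png")[190:310,150:210],None,fx=5,fy=5,interpolation=2)
b=cv2.resize(cv2.imread("pics/top0.png")[170:290,280:340],None,fx=5,fy=5,interpolation=2)
cv2.imwrite("pics/cmp3.png",np.hstack([a,b]))
E
```

```text
(no output)
```

View pics/cmp3.png

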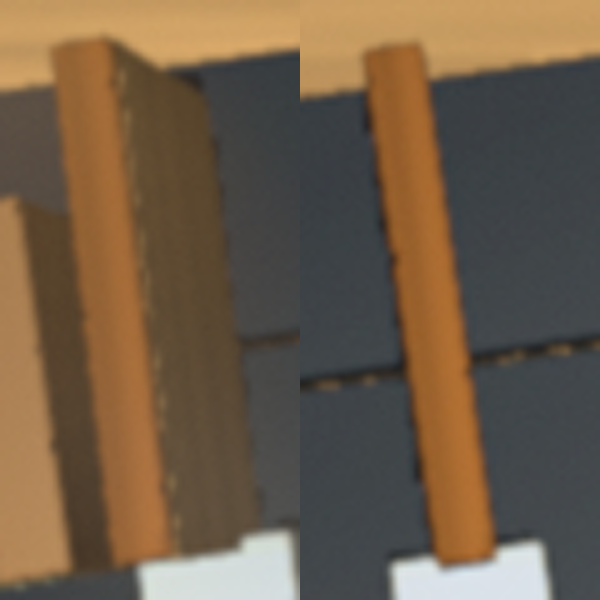

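```bash
python3 - <<'E'
from h import *
t=np.load("top0.npz");s=np.load("side0.npz")
for p in((167.2,198.4),(178.4,302),(299,179.4),(313.2,282)):print(rk(ray(t,p,.145)))
for n,p in (("notch strip edges z30",(175+285/12,310+215/12)),("",(175+350/12,310+205/12)),("hump1 end",(175+478/12,310+175/12)),("hump2 end",(175+155/12,310+235/12))): print(n,rk(ray(t,p,.03)))
E
```

```text
[ 75.8  61.  145. ]
[-57.3  62.4 145. ]
[  76.5 -109.5  145. ]
[ -56.5 -109.   145. ]
notch strip edges z30 [-97.9  68.3  30. ]
 [-97.8  60.2  30. ]
hump1 end [-96.4  44.1  30. ]
hump2 end [-98.   84.4  30. ]
```

The divider reads 61.7 (panel edge) and the notch 64.2, so it may sit about 2 mm short, inside the measurement error. The force limits leave plenty of room before the second hump (20 N), so I'll feel for it with a gentle nudge of well under 8 N.

```bash

python3 -m crank '[{"delta_pos":[1,0,0],"twist":0},{"delta_pos":[1,0,0],"twist":0},{"delta_pos":[1,0,0],"twist":0},{"delta_pos":[1,0,0],"twist":0},{"delta_pos":[1,0,0],"twist":0}]'
python3 -m crank '[{"delta_pos":[0.5,0,0],"twist":0},{"delta_pos":[0.4,0,0],"twist":0},{"delta_pos":[0,0,0],"twist":0},{"delta_pos":[0,0,0],"twist":0}]'
python3 -c "
from h import *
from station import manip
s=manip.read_state();print(rk(s['tool_pos']),s['force'])"
```

```text
clock: 10.5
tool_pos: [0.5983, 0.1143, 0.0964]
tcp_rot: [3.141, -0.0, 1.702]
force: [0.3, 0.0, -0.2]
grip_width: -0.0
clock: 10.83
tool_pos: [0.5956, 0.1382, 0.0963]
tcp_rot: [-3.142, 0.001, 1.701]
force: [0.5, -0.2, -0.3]
grip_width: -0.0001
[ 1.4 17.9 96.3] [ 0.50008834 -0.20181774 -0.32716264]
```

```bash

P='from h import *
from station import manip
s=manip.read_state();print(rk(s["tool_pos"]),s["force"])'
python3 -m crank '[{"delta_pos":[0.2,0,0],"twist":0},{"delta_pos":[0.2,0,0],"twist":0},{"delta_pos":[0.2,0,0],"twist":0},{"delta_pos":[0,0,0],"twist":0},{"delta_pos":[0,0,0],"twist":0}]'; python3 -c "$P"
python3 -m crank '[{"delta_pos":[0.03,0,0],"twist":0},{"delta_pos":[0,0,0],"twist":0},{"delta_pos":[0,0,0],"twist":0}]'; python3 -c "$P"
python3 -m crank '[{"delta_pos":[0.03,0,0],"twist":0},{"delta_pos":[0,0,0],"twist":0},{"delta_pos":[0,0,0],"twist":0}]'; python3 -c "$P"
python3 -m crank '[{"delta_pos":[0.02,0,0],"twist":0},{"delta_pos":[0,0,0],"twist":0},{"delta_pos":[0,0,0],"twist":0}]'; python3 -c "$P"
```

```text
clock: 11.25
tool_pos: [0.5933, 0.1561, 0.0963]
tcp_rot: [-3.142, 0.0, 1.7]
force: [-0.1, -0.6, 0.5]
grip_width: -0.0002
[ 1.4 36.1 96.3] [-0.0658651  -0.57518028  0.54763884]
clock: 11.5
tool_pos: [0.5932, 0.1568, 0.0963]
tcp_rot: [3.142, 0.0, 1.7]
force: [-0.6, -0.2, 0.4]
grip_width: -0.0002
[ 1.4 36.8 96.3] [-0.5670889  -0.24190012  0.41145746]
clock: 11.75
tool_pos: [0.5931, 0.1579, 0.0963]
tcp_rot: [3.142, 0.0, 1.7]
force: [0.4, 0.2, -0.2]
grip_width: 0.0002
[ 1.4 37.8 96.3] [ 0.42464572  0.15425295 -0.19091501]
clock: 12.0
tool_pos: [0.593, 0.1585, 0.0963]
tcp_rot: [3.142, 0.0, 1.7]
force: [-1.1, 0.3, 0.5]
grip_width: -0.0003
[ 1.4 38.5 96.3] [-1.05319506  0.34697222  0.51758627]
```

```bash

P='from h import *
from station import manip
s=manip.read_state();print(rk(s["tool_pos"]),s["force"])'
python3 -m crank '[{"delta_pos":[0.02,0,0],"twist":0},{"delta_pos":[0,0,0],"twist":0},{"delta_pos":[0,0,0],"twist":0}]'|grep force; python3 -c "$P"
python3 -m crank '[{"delta_pos":[0.02,0,0],"twist":0},{"delta_pos":[0,0,0],"twist":0},{"delta_pos":[0,0,0],"twist":0}]'|grep force; python3 -c "$P"
python3 -m crank '[{"delta_pos":[0.02,0,0],"twist":0},{"delta_pos":[0,0,0],"twist":0},{"delta_pos":[0,0,0],"twist":0}]'|grep force; python3 -c "$P"
python3 -m crank '[{"delta_pos":[0.02,0,0],"twist":0},{"delta_pos":[0,0,0],"twist":0},{"delta_pos":[0,0,0],"twist":0}]'|grep force; python3 -c "$P"
```

```text
force: [0.2, -0.1, 0.5]
[ 1.4 39.1 96.3] [ 0.20606947 -0.06902901  0.53075454]
force: [-0.3, -0.2, 0.2]
[ 1.4 39.7 96.3] [-0.2924052  -0.21726113  0.16905292]
force: [-0.5, -0.2, 0.9]
[ 1.4 40.3 96.3] [-0.47697058 -0.24186879  0.88760502]
force: [-0.1, 0.1, 0.7]
[ 1.4 40.9 96.3] [-0.08319197  0.05026119  0.72407018]
```

```bash

P='from h import *
from station import manip
s=manip.read_state();print(rk(s["tool_pos"]),s["force"])'
python3 -m crank '[{"delta_pos":[0.02,0,0],"twist":0},{"delta_pos":[0,0,0],"twist":0},{"delta_pos":[0,0,0],"twist":0}]'|grep force; python3 -c "$P"
python3 -m crank '[{"delta_pos":[0.02,0,0],"twist":0},{"delta_pos":[0,0,0],"twist":0},{"delta_pos":[0,0,0],"twist":0}]'|grep force; python3 -c "$P"
```

```text
force: [0.8, -0.1, 0.3]
[ 1.4 41.4 96.3] [ 0.75704426 -0.1099146   0.33557936]
force: [-0.6, -3.1, -0.1]
[ 1.4 41.8 96.3] [-0.60209487 -3.11232262 -0.07441033]
```

Contact came at TCP y = 41.6, about 7.3 mm beyond the crest contact (≈34.3). That matches the ~8 mm snap and puts the divider about 1 mm from the notch's middle. I retract fully.

```bash

python3 -m crank '[{"delta_pos":[-0.5,0,0],"twist":0},{"delta_pos":[-1,0,0],"twist":0},{"delta_pos":[-1,0,0],"twist":0},{"delta_pos":[-1,0,0],"twist":0},{"delta_pos":[-1,0,0],"twist":0}]'
python3 -m crank '[{"delta_pos":[-1,0,0],"twist":0},{"delta_pos":[-1,0,0],"twist":0},{"delta_pos":[0,0,-1],"twist":0},{"delta_pos":[0,0,-1],"twist":0},{"delta_pos":[0,0,-1],"twist":0}]'
python3 -m crank '[{"delta_pos":[-1,-0.5,-1],"twist":0},{"delta_pos":[-1,-0.5,-0.5],"twist":0},{"delta_pos":[0,0,0],"twist":0},{"delta_pos":[0,0,0],"twist":0},{"delta_pos":[0,0,0],"twist":0}]'
python3 - <<'E'
from h import *
from station import manip
s=manip.read_state();print(rk(s["tool_pos"]),s["force"],abs(s["qvel"]).max())
for n in("side","top"):
    c=manip.capture(n);cv2.imwrite(f"pics/{n}9.png",c["pixels"][:,:,::-1])
a=[cv2.resize(cv2.imread(f"pics/side{k}.png")[185:235,220:270],None,fx=7,fy=7,interpolation=2) for k in(8,9)]
cv2.imwrite("pics/cmp4.png",np.hstack(a))
d0=cv2.imread("pics/top0.png")[200:320,55:165].astype(int);d9=cv2.imread("pics/top9.png")[200:320,55:165].astype(int)
print("carton strip diff",np.abs(d0-d9).mean())
E
```

```text
clock: 13.92
tool_pos: [0.6099, 0.0262, 0.0964]
tcp_rot: [3.141, -0.0, 1.7]
force: [-0.3, 0.1, 0.8]
grip_width: -0.0003
clock: 14.33
tool_pos: [0.6172, -0.0328, 0.1869]
tcp_rot: [-3.14, -0.001, 1.698]
force: [1.5, 0.6, 0.5]
grip_width: -0.0001
clock: 14.75
tool_pos: [0.5962, -0.0925, 0.2283]
tcp_rot: [-3.141, -0.001, 1.699]
force: [0.7, 0.7, -1.0]
grip_width: 0.0002
[ -27.1 -211.   228.3] [ 0.68316863  0.70742531 -1.01264502] 0.024008203144930435
carton strip diff 13.42540404040404
```

View pics/cmp4.png

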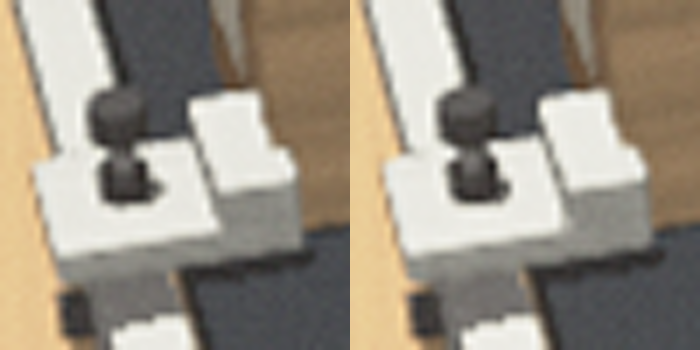

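View pics/top9.png

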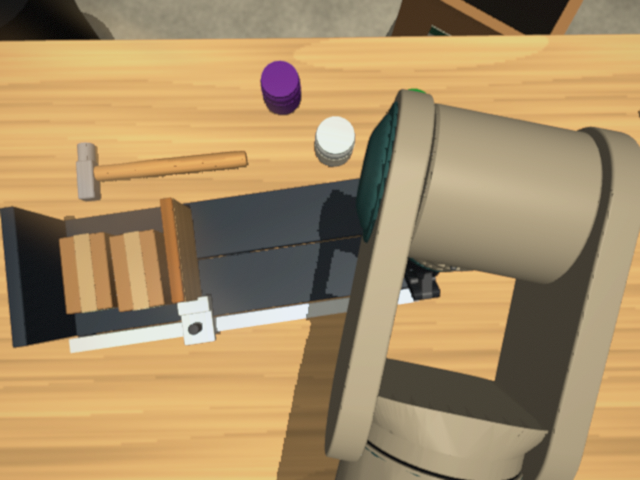

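The divider and plunger look the same as after the snap. In the top view the cartons (86,272) and (137,270), the hammer and the tin (335,138) are where they began, and the hand is clear. Handing in.

```bash
python3 -c "
from station import manip
print(manip.close_job())"
```

```text
the job is handed in; nothing more can be done
None
```

I pushed the divider along the rail with the side of the shut fingers, over the clip's first hump and into the notch. I then backed the hand well clear and handed the job in at about 15 s. No verdict was reported.

**What the checks showed**
- **Force:** it peaked at about 7 N on the first hump, then fell to zero as the divider snapped forward.
- **Plunger:** its head dropped back down after the crest, as seen in the side view.
- **Position by touch:** a light 3 N touch found the panel about 7.3 mm past where the crest let go. That fits the stated snap of about 8 mm and puts the divider about 1 mm short of the notch's middle.
- **Other objects:** by eye in the last top view, the cartons, hammer and tin are where they began. I did not measure their positions.

**What disagreed**
- **Position by camera:** the top-view panel edge put the divider about 2.5 mm short of the middle, close to the 3 mm limit. I trusted the touch result because the camera reading is only good to about 2 mm.
- **Carton picture check:** the before/after pixel comparison around the cartons gave a mean difference of 13 grey levels. I put this down to the moved panel and shadows and did not look into it further.

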